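Shut the vent of a meal carrier and clamp its lid

ROBOT

A 7-joint arm with a two-finger parallel gripper is mounted at the origin on the work surface. World frame = base frame: x ahead of the robot, y to its left, z up, the work surface at z = 0. Lengths are in m, angles in rad, forces in N, time in s.
With the tool pointing down it reaches from about 0.425 to 0.925 m from the base axis. Payload 6.8 kg.
Tool frame: the origin (TCP) lies at the very end of the fingers, on their centre line; the grasp point (between the pads) lies 19 mm behind it; z points along the fingers, y is the line along which they close (so a half turn about z gives the same grasp; the last joint's range is limited). The gripper opens to 85 mm and grips with 20 to 120 N. Pads are 22 mm wide; open, the fingers measure 114 mm over their backs; the gripper's body (76 mm by 85 mm) begins 54 mm behind the grasp point. The pads swing forward as they close: fully open they stand 13 mm farther back than shut.
Start: joints at [1.114, 0.477, 0.022, 1.555, -0.011, 1.109, -0.083], TCP at [0.231, -0.634, 0.231] pointing down, gripper open.
Joint ranges: [-2.96, 2.96], [-0.34, 2.1], [-1.41, 1.46], [0.24, 2.44], [-1.37, 4.51], [0.17, 1.92], [-2.96, 2.96]. Speed limits (rad/s): [2.39, 2.39, 3.14, 3.14, 3.14, 3.14, 3.14].

INTERFACE

Orientations are given as a unit quaternion [w, x, y, z].
In Python, from station import get_obs, read_camera, hand_in gives the robot as it stands.
- The arm moves only by the tool arm_command, never from a script. Its argument "commands" is one flat list of numbers, 7 for each row, row after row: the shift along the tool's x, y, z in m, then the turn, a rotation vector about the tool's x, y, z in degrees, then the opening, from 0 (shut) to 1 (fully open). In form: [tx, ty, tz, rx, ry, rz, fingers, tx, ty, tz, rx, ry, rz, fingers, ...]. A call has 1 to 8 rows; each row is the pose to reach, as a shift and turn from the pose commanded when the call began, along the tool's axes at that moment; what a row does not reach only later rows make up. A row lasts 1/10 s, in which the tool goes at most 50 mm and 8.59 degrees, less where a joint would pass 70% of its speed; a pose out of reach is approached as far as the arm can. A call with a gripper value outside its range is refused whole. The fingers move at their own pace and stop on an object; "force" is the grip in N (left out, the last holds). Time passes only in rows, so rows that repeat a pose let the fingers close. It gives the time, the measured TCP pose, the force, the opening and the grip force at its end, in the units of the state.
- get_obs(): the state, without advancing time (a new reading comes with each control period).
- read_camera(name): name is "side" or "top" or "wrist"; returns a dict with "img" (420x560x3 uint8, red, green, blue), "camera_matrix" (3x3 intrinsics, pixels), "pose" (4x4, takes a point from camera to world coordinates). Camera axes: x right, y down, z forward; pixel columns grow to the right and rows downward; lengths in m; the calibration is good to about 2 mm. The wrist camera is an equidistant fisheye: a pixel r from the principal point sees the ray r / f radians off the axis. A picture is of the moment at which its call begins. There is no depth.
- hand_in(): hands the job in; it is judged then, once.
The state is a dict: "t": time; "q": joint angles; "joint_vel": joint speeds; "joint_torque": joint torques, N m; "eef_pos": TCP position; "tool_rot": TCP orientation; "contact_force": force on the tool from outside, world axes, zero at the start; "torque": the same for the moment, N m; "gripper_width": opening from 0.0 (shut) to 1.0 (fully open); "grasp_force": force on a finger pad.
Only numpy, scipy, OpenCV 4.12 (cv2) and the standard library are available. Lean on these libraries where they do the work, as an engineer would, in place of code of your own. Each camera call takes 0.05 s, during which the arm holds its last target. There are 200 camera calls.

TASK

Make the blue and grey meal carrier ready to leave: first slide the flush red vent plate in its lid fully shut over the slots (it has no handle: press on it and drag it), then take the green sprung clamp and clip it down over the orange and yellow catch rib on the sloping front, near the middle so that the whole width of its jaws is on the rib and it holds there by itself. Leave the packed meals, tub and cups standing where they are.

Things in the scene. Friction and masses are not known exactly. Their poses are not given: they have to be found in the camera images.
- carrier: Insulated meal carrier fixed to the table, 300 (x) x 260 (y) x 160 mm high, blue base and grey lid. Origin at the centre of its underside, z up, its front (-x) faces the robot. Flat lid top 160 mm up, from 50 mm in front of the origin to the rear; before that the front shoulder slopes down at 35 degrees to 90 mm height at the front face.
- rib: Catch rib: orange and yellow leaf side by side, together 10 mm thick (its x), 110 mm wide (its y), 38 mm high (its z), standing square on the sloping shoulder. Origin: middle of its foot, 100 mm in front of the carrier's origin and 125 mm up; z points out of the shoulder along the rib's height, leaning 35 degrees from vertical towards the carrier's front.
- vent_mid (a point): Centre of the top face of the red vent plate, which is flush with the lid top (160 mm up). The plate is 66 mm (carrier x) by 100 mm (carrier y), with fine black cross lines and no handle; it slides along the carrier's +y, over the dark slots, to shut, against about 1.5 N of friction. It gives way only along its track.
- vent (a joint): Travel of the vent plate in m towards the carrier's +y: 0 fully open, 0.07 fully shut (end stop).
- clip_mid (a point): Centre of the green sprung clamp (like a big clothes peg): about 0.14 kg, 97 mm tall, 50 mm wide, standing loose on its jaw tips, handles up; both halves alike. Point is 52 mm above the jaw tips, 4.5 mm under the hinge pin; z points from jaws to handles, x along the hinge (50 mm width), y is the squeezing line.
- clip_grip (a point): Point on the clamp's middle line between its handles, 33 mm above its centre, where to squeeze along y. Handles: flat plates 44 mm wide from the hinge pin to 45 mm above the centre, flaring: over their outer faces 57 mm at the top, 49 mm here. Squeezed (14 to 22 N) to a hard stop they are parallel and 26 mm over all.
- clip_jaws (a point): Point midway between the clamp's jaw tips, 52 mm below its centre. Rubber pads 18 mm high at the tips; about 48 mm free depth up to the hinge pin. Shut, the jaws touch; with the handles fully squeezed the tips stand 39 mm apart (and about 5 mm nearer to the hinge); let go, they spring shut.
- jaw_a (a joint): Opening angle of one clamp half (the other moves alike), rad: 0 shut, about 0.09 when gripping the 10 mm rib, 0.36 squeezed to the stop.
- meal_a: Bystander: black round meal bowl with brown top, 120 mm across, 75 mm high, origin under its centre.
- meal_b: Bystander: another such meal bowl.
- meal_c: Bystander: another such meal bowl.
- tub_a: Bystander: yellow tub with white lid, 120 x 160 x 50 mm, origin under its centre.
- cups_a: Bystander: stack of white cups, 60 mm across, 100 mm high, origin under its centre.
Mind the look-alikes: they are no part of the job. There is more than one size of the part that bears clip_mid; the job needs the smallest.

How it is judged:
On the way, in this order (a step that is already met when the one before it is completed fails the run):
1. the vent plate is fully shut (value of joint vent above 0.063 m), for 0.2 s.
2. the clamp is on the rib (x of clip_mid in the frame of rib between -0.01 and 0.01 m and y of clip_mid in the frame of rib between -0.03 and 0.03 m and z of clip_mid in the frame of rib below 0.075 m and angle between the z axis of clip_mid and the z axis of rib, either way round below 0.2 rad and angle between the x axis of clip_mid and the y axis of rib, either way round below 0.2 rad and value of joint jaw_a between 0.05 and 0.16 rad), for 0.2 s.
At the end, for the whole second after the job is handed in: Vent plate within 7 mm of shut. Clamp let go and still on the rib: within 10 mm of its mid-thickness and 30 mm of its mid-width, jaw tips at least 15 mm down the rib, in line with it within 11 degrees, jaws spread by it (0.05 to 0.16 rad) (all of step 2 and value of joint vent above 0.063 m and velocity of joint jaw_a between -0.05 and 0.05 rad/s); the robot touches nothing.
It fails at once if a meal, the tub or the cups moved by more than 40 mm or tipped over (distance of any of meal_a, meal_b, meal_c, tub_a, cups_a from where it was at the start of the episode above 0.04 m or angle between any of meal_a, meal_b, meal_c, tub_a, cups_a's own z axis and vertical above 0.4 rad).
It also fails if it takes over 48 s, if anything falls off the work surface, if the arm or the gripper's body presses on something with over 40 N, if the wrist force passes 120 N, or if a joint passes its speed limit or range.

## Working session

There is one attempt and no reset: what is moved stays moved. The work goes in short steps, Python scripts to look and compute and a tool call to move; the robot and the scene stay as the last step left them, time stands still between calls to the robot, and variables do not carry over. Pictures are saved under pics/ and viewed, at most 10 in all, crops included, and the job is handed in when it is done.

Besides the shell and the picture viewer there is one more tool, called after ">>>" in YAML: its name, and indented under it one key for each argument. arm_command: Moves the arm, as the interface text tells. Its arguments: {"type":"object","properties":{"commands":{"type":"array","items":{"type":"number"}},"force":{"type":"number"}},"required":["commands"]}

```bash
mkdir -p pics; cat > h.py <<'E'
import numpy as np,cv2
from station import get_obs,read_camera
from scipy.spatial.transform import Rotation as R
def ray(c,u,v):
    K=c["camera_matrix"];P=c["pose"]
    d=P[:3,:3]@np.array([(u-K[0,2])/K[0,0],(v-K[1,2])/K[1,1],1]);return P[:3,3],d/np.linalg.norm(d)
def onz(c,u,v,z):
    o,d=ray(c,u,v);return o+d*(z-o[2])/d[2]
def proj(c,p):
    K=c["camera_matrix"];P=c["pose"];q=P[:3,:3].T@(np.array(p)-P[:3,3]);return (K@q)[:2]/q[2]
def two(c1,p1,c2,p2):
    o1,d1=ray(c1,*p1);o2,d2=ray(c2,*p2)
    s=np.linalg.lstsq(np.c_[d1,-d2],o2-o1,rcond=None)[0];a=o1+d1*s[0];b=o2+d2*s[1];return (a+b)/2,np.linalg.norm(a-b)
def rot(o): q=o["tool_rot"];return R.from_quat([q[1],q[2],q[3],q[0]])
E
python3 - <<'E'
from h import *
import pickle
D={}
for n in("top","side"):
    c=read_camera(n);D[n]=c;cv2.imwrite(f"pics/{n}0.png",c["img"][...,::-1]);print(n,c["pose"].round(3).tolist(),c["camera_matrix"].round(1).tolist())
pickle.dump(D,open("d0.pkl","wb"))
o=get_obs();print(o)
E
```

```text
top [[0.005, -0.999, 0.053, 0.436], [-1.0, -0.006, -0.01, 0.014], [0.01, -0.053, -0.999, 1.264], [0.0, 0.0, 0.0, 1.0]] [[412.3, 0.0, 277.4], [0.0, 412.3, 214.9], [0.0, 0.0, 1.0]]
side [[-0.52, -0.54, 0.662, -0.462], [-0.854, 0.313, -0.415, 0.622], [0.018, -0.781, -0.624, 1.036], [0.0, 0.0, 0.0, 1.0]] [[492.1, 0.0, 283.1], [0.0, 492.1, 205.2], [0.0, 0.0, 1.0]]
{'t': 0.1, 'q': array([ 1.11388723,  0.47775009,  0.02234172,  1.55637253, -0.01150338,
        1.10929847, -0.08309968]), 'joint_vel': array([ 7.83019218e-04, -2.24328412e-03, -6.01552420e-05, -3.01519862e-03,
       -8.80992762e-04,  4.32279666e-04, -7.86444093e-04]), 'joint_torque': array([ 5.08625235e-03, -5.97763038e+01,  1.61337912e+00, -2.81956208e+01,
        1.27326068e-02,  4.92642474e-03, -1.16944551e-05]), 'eef_pos': array([ 0.23050347, -0.63384107,  0.2303926 ]), 'tool_rot': array([-8.24548274e-04,  9.84827993e-01,  1.73531270e-01, -2.07045989e-04]), 'contact_force': array([ 0.65123257,  0.72700477, -0.13960721]), 'torque': array([ 0.05225008, -0.00725881,  0.00874771]), 'grasp_force': 0.0, 'gripper_width': 0.9991294388133424}
```

View pics/top0.png

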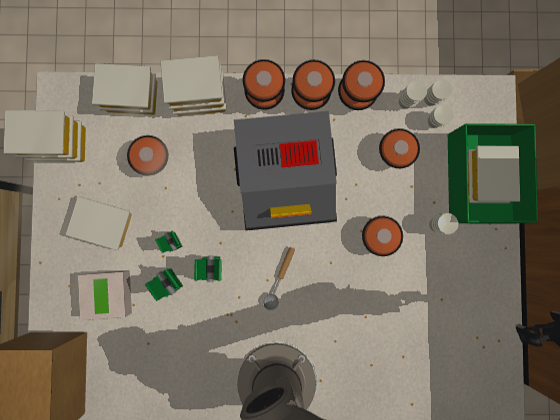

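View pics/side0.png

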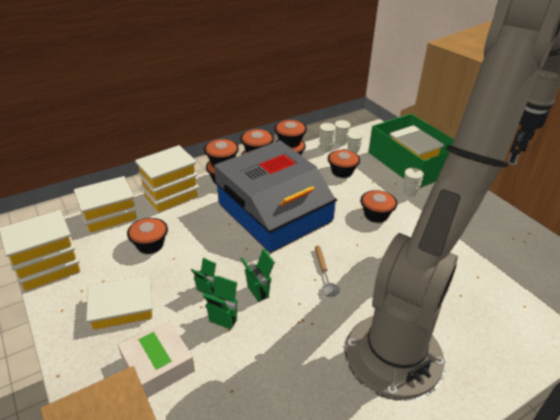

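Top view: carrier at about (288,172), red plate (299,153), slots (267,156) left of it (+y), rib (291,211). Candidates for the clamp are the green things at (168,241), (164,285) and (208,268). The flat green label (101,296) and the green crate (492,172) aren't clamps. (168,241) looks smallest, so I'll check it in a close crop.

```bash
python3 - <<'E'
from h import *
import pickle
D=pickle.load(open("d0.pkl","rb"))
t,s=D["top"],D["side"]
a=cv2.resize(t["img"][220:310,135:235],(400,360),interpolation=cv2.INTER_CUBIC);b=cv2.resize(s["img"][240:340,185:285],(360,360),interpolation=cv2.INTER_CUBIC)
cv2.imwrite("pics/clips.png",np.hstack([a,b])[...,::-1])
c=t["img"][105:235,225:345];cv2.imwrite("pics/carr.png",cv2.resize(c,None,fx=4.5,fy=4.5,interpolation=cv2.INTER_CUBIC)[...,::-1])
for n,c in D.items():
    h=cv2.cvtColor(c["img"],cv2.COLOR_RGB2HSV)
    for nm,lo,hi in(("red",(0,200,120),(4,255,255)),("rib",(12,170,120),(30,255,255)),("green",(60,140,30),(85,255,255))):
        m=cv2.inRange(h,lo,hi)
        for k in cv2.findContours(m,cv2.RETR_EXTERNAL,cv2.CHAIN_APPROX_NONE)[0]:
            A=cv2.contourArea(k)
            if A>80:
                r=cv2.minAreaRect(k);print(n,nm,A,np.round(r[0],1),np.round(r[1],1),round(r[2],1),cv2.boxPoints(r).round(1).tolist() if nm!="green" else "")
E
```

```text
top red 789.5 [298.8 153.4] [23.3 36.4] 84.3 [[279.6000061035156, 143.60000610351562], [315.79998779296875, 140.0], [318.1000061035156, 163.1999969482422], [281.8999938964844, 166.8000030517578]]
top rib 351.0 [290.3 210.5] [10.  39.7] 84.3 [[270.0, 207.5], [309.6000061035156, 203.5], [310.5, 213.39999389648438], [271.0, 217.39999389648438]]
top rib 81.5 [ 82.5 142.5] [33.  3.] 90.0 [[81.0, 126.0], [84.0, 126.0], [84.0, 159.0], [81.0, 159.0]]
top rib 95.5 [ 74.7 138. ] [ 3.9 34. ] 2.3 [[72.0999984741211, 155.0], [73.4000015258789, 121.0], [77.4000015258789, 121.0999984741211], [76.0, 155.10000610351562]]
top rib 117.0 [ 66. 134.] [ 4. 36.] 0.0 [[64.0, 152.0], [64.0, 116.0], [68.0, 116.0], [68.0, 152.0]]
top green 272.0 [157.  288.8] [22.2 15. ] 55.3 
top green 158.5 [171.9 278.6] [22.5  8.4] 55.0 
top green 134.0 [216.5 268.5] [23.  7.] 90.0 
top green 223.0 [200.4 268. ] [12.3 22.7] 3.0 
top green 120.5 [163.5 244.5] [16.5  9.4] 63.4 
top green 8342.0 [492.5 173. ] [98. 89.] 90.0 
side red 266.5 [276.7 163.6] [11.8 31.5] 68.7 [[259.8999938964844, 163.8000030517578], [289.29998779296
[... 1384 characters left out ...]
17578]]
side rib 101.5 [296.6 195.2] [ 4.2 36.6] 64.5 [[279.20001220703125, 201.1999969482422], [312.29998779296875, 185.39999389648438], [314.1000061035156, 189.3000030517578], [281.0, 205.0]]
side rib 250.0 [169.2 188.6] [16.4 51.2] 84.3 [[142.89999389648438, 183.0], [193.89999389648438, 177.89999389648438], [195.5, 194.1999969482422], [144.5, 199.3000030517578]]
side rib 278.0 [166.9 176.3] [17.9 53. ] 86.6 [[139.89999389648438, 169.0], [192.8000030517578, 165.8000030517578], [193.89999389648438, 183.6999969482422], [141.0, 186.8000030517578]]
side green 1337.0 [219.  292.2] [72.8 36.6] 69.1 
side green 479.0 [260.6 274.6] [46.6 28.6] 76.0 
side green 3422.5 [408.4 146. ] [80.3 57.3] 31.0
```

View pics/clips.png

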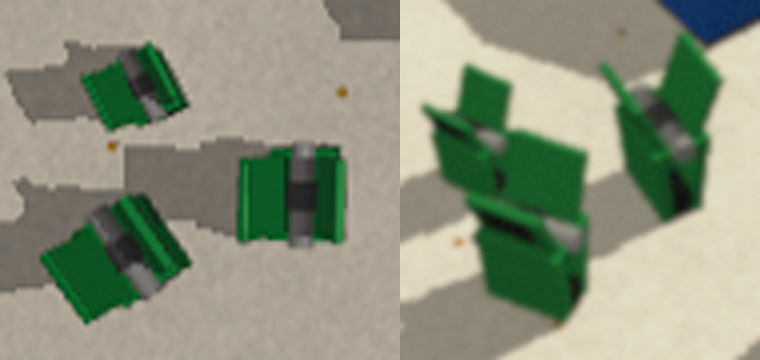

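View pics/carr.png

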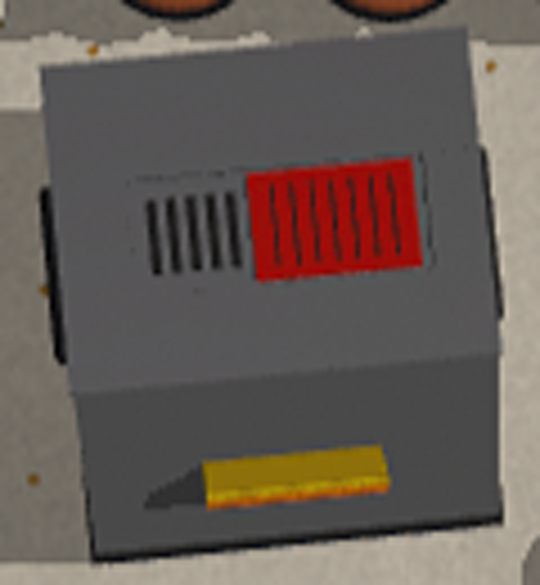

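The crop shows the clamp at (168,241) with 44 mm wide plates (about 15.6 px). The other two are about 1.45x larger, so this is the one. In the carrier crop, the rib's front top edge runs (271,217)–(311,214), and the plate lies at the right end of its track with the slots to its left.

```bash
python3 - <<'E'
from h import *
import pickle
D=pickle.load(open("d0.pkl","rb"))
t,s=D["top"],D["side"]
P=np.array([onz(t,u,v,.16) for u,v in [[279.6,143.6],[315.8,140],[318.1,163.2],[281.9,166.8]]])
print("red",P.mean(0),[np.linalg.norm(P[i]-P[i-1]).round(4) for i in range(4)])
d=P[0]-P[1]+P[3]-P[2];yaw=np.arctan2(-d[0],d[1]);print("yaw",np.degrees(yaw))
cc=lambda u,v:(u/4.5+225-.4,v/4.5+105-.4)
L={"rl":(42,66,.16),"rr":(466,27,.16),"fl":(77,393,.16),"fr":(500,351,.16),"ll":(93,557,.09),"lr":(502,518,.09),"ribL":(207,507,.1533),"ribR":(388,491,.1533)}
W={k:onz(t,*cc(a,b),z) for k,(a,b,z) in L.items()}
for k,p in W.items():print(k,p.round(4))
for a,b in(("rl","rr"),("fl","fr"),("ll","lr"),("ribL","ribR")):
    e=W[a]-W[b];print(a,b,np.linalg.norm(e).round(4),np.degrees(np.arctan2(-e[0],e[1])).round(2))
Rz=lambda y:np.array([[np.cos(y),-np.sin(y),0],[np.sin(y),np.cos(y),0],[0,0,1]])
r=Rz(yaw)
# origin estimates
for a,b,x in(("rl","rr",.15),("fl","fr",-.05),("ll","lr",-.15),("ribL","ribR",-.1259)):
    print("orig",a,((W[a]+W[b])/2-r@[x,0,0])[:2].round(4))
c2=lambda u,v:(u/4+135-.4,v/4+220-.4)
p=[onz(t,*c2(*q),.097) for q in[(83,73),(108,130),(150,43),(188,104)]]
print("clip",np.mean(p,0),[np.linalg.norm(p[0]-p[1]),np.linalg.norm(p[2]-p[3])],np.linalg.norm(p[0]+p[1]-p[2]-p[3])/2)
for e in(p[0]-p[1],p[2]-p[3]):print("hinge dir",np.degrees(np.arctan2(e[1],e[0])))
e=p[0]+p[1]-p[2]-p[3];print("y dir",np.degrees(np.arctan2(e[1],e[0])))
print(rot(get_obs()).as_matrix().round(3))
E
```

```text
red [ 0.66083055 -0.05407891  0.16      ] [np.float64(0.0636), np.float64(0.0986), np.float64(0.0637), np.float64(0.0984)]
yaw 6.132483179537163
rl [0.753  0.1223 0.16  ]
rr [ 0.7789 -0.1336  0.16  ]
fl [0.5552 0.0994 0.16  ]
fr [ 0.582  -0.1537  0.16  ]
ll [0.4587 0.0937 0.09  ]
lr [ 0.4848 -0.1653  0.09  ]
ribL [0.4878 0.0214 0.1533]
ribR [ 0.498  -0.0872  0.1533]
rl rr 0.2572 5.79
fl fr 0.2545 6.05
ll lr 0.2603 5.75
ribL ribR 0.109 5.37
orig rl [ 0.6168 -0.0216]
orig fl [ 0.6183 -0.0218]
orig ll [ 0.6209 -0.0198]
orig ribL [ 0.618  -0.0195]
clip [0.42051241 0.31136975 0.097     ] [np.float64(0.04395893892021888), np.float64(0.050866111992014955)] 0.055007480599855295
hinge dir 24.685127271289865
hinge dir 32.71456795820009
y dir 111.25513202106382
[[ 0.94   0.342 -0.001]
 [ 0.342 -0.94   0.002]
 [-0.    -0.002 -1.   ]]
```

>>> arm_command:
  commands: [0.04,-0.026,0,0,0,0,0,0.08,-0.052,0,0,0,0,0,0.12,-0.078,0,0,0,0,0,0.16,-0.104,0,0,0,0,0,0.2,-0.13,0,0,0,0,0,0.24,-0.156,0,0,0,0,0,0.28,-0.182,0,0,0,0,0,0.32,-0.208,0,0,0,0,0]

```text
t: 0.9
eef_pos: [0.461, -0.3278, 0.2312]
tool_rot: [-0.0, 0.985, 0.173, -0.0]
contact_force: [0.5, -1.0, 0.2]
gripper_width: 0.003
grasp_force: 0.0
```

>>> arm_command:
  commands: [0.04,-0.026,0.004,0,0,0,0,0.08,-0.052,0.008,0,0,0,0,0.12,-0.078,0.012,0,0,0,0,0.16,-0.104,0.016,0,0,0,0,0.2,-0.13,0.02,0,0,0,0,0.24,-0.156,0.024,0,0,0,0,0.282,-0.187,0.03,0,0,0,0,0.282,-0.187,0.03,0,0,0,0]

```text
t: 1.7
eef_pos: [0.6635, -0.0478, 0.1999]
tool_rot: [-0.003, 0.984, 0.179, 0.0]
contact_force: [-0.3, 0.9, 0.2]
gripper_width: -0.005
grasp_force: 0.0
```

>>> arm_command:
  commands: [0,0,0.015,0,0,0,0,0,0,0.028,0,0,0,0,0,0,0.033,0,0,0,0,0,0,0.036,0,0,0,0,0,0,0.038,0,0,0,0,0,0,0.04,0,0,0,0,0,0,0.041,0,0,0,0,0,0,0.041,0,0,0,0]

```text
t: 2.5
eef_pos: [0.6616, -0.0575, 0.1605]
tool_rot: [0.0, 0.985, 0.173, 0.0]
contact_force: [0.2, 0.4, -0.1]
gripper_width: -0.0
grasp_force: 0.0
```

>>> arm_command:
  commands: [0,0,0.001,0,0,0,0,0,0,0.002,0,0,0,0,0,0,0.0025,0,0,0,0,0,0,0.0025,0,0,0,0]

```text
t: 2.9
eef_pos: [0.6618, -0.0574, 0.1601]
tool_rot: [0.0, 0.985, 0.173, 0.001]
contact_force: [-5.6, -0.3, 12.3]
gripper_width: 0.001
grasp_force: 6.1
```

>>> arm_command:
  commands: [0.0024,-0.0097,0.0,0,0,0,0,0.0049,-0.0194,0.0,0,0,0,0,0.0073,-0.0291,0.0,0,0,0,0,0.0098,-0.0388,0.0,0,0,0,0,0.0122,-0.0485,0.0,0,0,0,0,0.0147,-0.0582,0.0,0,0,0,0,0.0171,-0.0679,0.0,0,0,0,0,0.0188,-0.0745,0.0,0,0,0,0]

```text
t: 3.7
eef_pos: [0.6552, 0.0176, 0.1601]
tool_rot: [0.002, 0.985, 0.173, 0.002]
contact_force: [-0.4, -5.6, 8.5]
gripper_width: 0.004
grasp_force: 4.2
```

```bash
python3 - <<'E'
from h import *
o=get_obs();print(o["eef_pos"],o["contact_force"])
c=read_camera("top");h=cv2.cvtColor(c["img"],cv2.COLOR_RGB2HSV);m=cv2.inRange(h,(0,200,120),(4,255,255))
k=max(cv2.findContours(m,cv2.RETR_EXTERNAL,cv2.CHAIN_APPROX_NONE)[0],key=cv2.contourArea);r=cv2.minAreaRect(k);print(r)
for p in cv2.boxPoints(r):print(onz(c,*p,.16))
cv2.imwrite("pics/vent1.png",cv2.resize(c["img"][105:235,225:345],None,fx=4,fy=4)[...,::-1])
E
```

```text
[0.65517183 0.01760371 0.1601178 ] [-0.35210504 -5.58732401  8.46200691]
((257.0, 168.5), (1.0, 0.0), -90.0)
[0.61752241 0.05876059 0.16      ]
[0.61752241 0.05876059 0.16      ]
[0.62023879 0.05878141 0.16      ]
[0.62023879 0.05878141 0.16      ]
```

View pics/vent1.png

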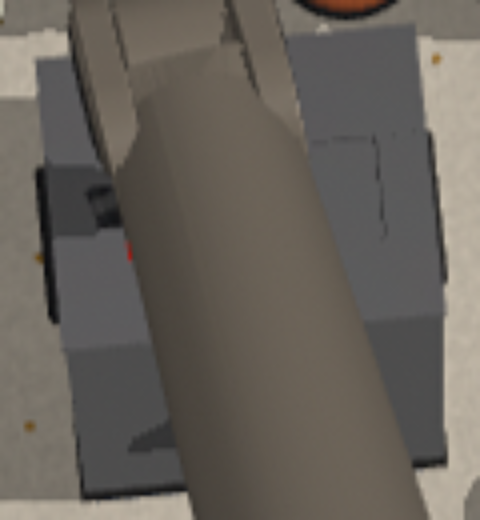

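The arm hides most of the view, but a bit of red shows at (130,250), about where the shut plate's front left corner should be. I'll push a little further against the stop, then lift.

>>> arm_command:
  commands: [0.001,-0.004,0,0,0,0,0,0.002,-0.008,0,0,0,0,0,0.002,-0.008,0,0,0,0,0]

```text
t: 4.05
eef_pos: [0.6548, 0.0258, 0.1601]
tool_rot: [0.001, 0.985, 0.173, 0.002]
contact_force: [-0.3, -3.5, 8.8]
gripper_width: 0.002
grasp_force: 4.2
```

>>> arm_command:
  commands: [0.0,0.0,-0.03,0,0,0,0.5,0,0,-0.07,0,0,0,1,-0.02,-0.035,-0.08,0,0,0,1,-0.045,-0.075,-0.08,0,0,0,1,-0.07,-0.115,-0.08,0,0,0,1,-0.09,-0.155,-0.08,0,0,0,1,-0.1,-0.195,-0.08,0,0,0,1,-0.11,-0.235,-0.08,0,0,0,1]

```text
t: 4.85
eef_pos: [0.468, 0.2115, 0.2383]
tool_rot: [0.0, 0.985, 0.173, 0.001]
contact_force: [-0.2, 0.4, -0.5]
gripper_width: 0.997
grasp_force: 0.0
```

```bash
python3 - <<'E'
from h import *
import pickle
o=get_obs();print(o["eef_pos"],o["contact_force"])
c=read_camera("side");h=cv2.cvtColor(c["img"],cv2.COLOR_RGB2HSV)
w=read_camera("wrist");t=read_camera("top");pickle.dump((w,c,t),open("d1.pkl","wb"))
for n,c in(("side",c),("top",t)):
    h=cv2.cvtColor(c["img"],cv2.COLOR_RGB2HSV);m=cv2.inRange(h,(0,200,120),(4,255,255))
    for k in cv2.findContours(m,cv2.RETR_EXTERNAL,cv2.CHAIN_APPROX_NONE)[0]:
        if cv2.contourArea(k)>50:
            r=cv2.minAreaRect(k);print(n,r,np.mean([onz(c,*p,.16) for p in cv2.boxPoints(r)],0))
print(w["camera_matrix"],w["pose"].round(3).tolist())
cv2.imwrite("pics/w1.png",w["img"][...,::-1])
E
```

```text
[0.46795617 0.21153648 0.23833969] [-0.22332827  0.3546201  -0.51638605]
side ((260.49407958984375, 170.0858154296875), (12.076924324035645, 28.692310333251953), 67.38013458251953) [0.65263741 0.00812323 0.16      ]
top ((273.7843017578125, 155.73483276367188), (23.51265525817871, 36.501502990722656), 84.5596694946289) [0.6539822  0.01367631 0.16      ]
[[325.1922621    0.         281.29610445]
 [  0.         325.1922621  210.53328877]
 [  0.           0.           1.        ]] [[0.35, -0.892, -0.286, 0.537], [-0.937, -0.334, -0.104, 0.245], [-0.003, 0.304, -0.953, 0.381], [0.0, 0.0, 0.0, 1.0]]
```

View pics/w1.png

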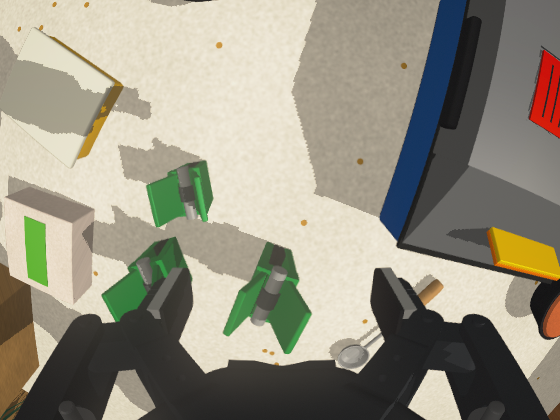

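The wrist view shows the small clamp at (182,193) with its hinge pin running (184,165)–(192,220). The larger ones are at (148,280) and (268,295). The plate is at +68 mm and the fingers slid on past the stop, so it's shut. Next I'll hover over the small clamp.

>>> arm_command:
  commands: [-0.003,-0.035,0.02,0,0,0,1,-0.006,-0.07,0.04,0,0,0,1,-0.0105,-0.11,0.06,0,0,0,1,-0.0105,-0.11,0.06,0,0,0,1]

```text
t: 5.4
eef_pos: [0.4183, 0.3137, 0.1757]
tool_rot: [-0.001, 0.984, 0.177, -0.002]
contact_force: [-0.2, -0.8, 0.2]
gripper_width: 1.0
grasp_force: 0.0
```

```bash
python3 - <<'E'
from h import *
import pickle
o=get_obs();print(o["eef_pos"],o["tool_rot"])
w=read_camera("wrist");pickle.dump((w,o),open("d2.pkl","wb"))
K=w["camera_matrix"];P=w["pose"]
q=P[:3,:3].T@(np.array([.4205,.3114,.097])-P[:3,3]);th=np.arctan2(np.hypot(q[0],q[1]),q[2]);f=K[0,0]*th/np.hypot(q[0],q[1]);u,v=K[0,2]+f*q[0],K[1,2]+f*q[1];print(u,v)
u,v=int(u),int(v);x0,y0=max(0,u-90),max(0,v-75);print(x0,y0)
cv2.imwrite("pics/w2.png",cv2.resize(w["img"][y0:y0+150,x0:x0+180],None,fx=4,fy=4,interpolation=cv2.INTER_CUBIC)[...,::-1])
E
```

```text
[0.41827551 0.31372293 0.17571489] [-5.20482820e-04  9.84260467e-01  1.76712554e-01 -1.93285179e-03]
284.767381840758 217.72105248427985
194 142
```

View pics/w2.png

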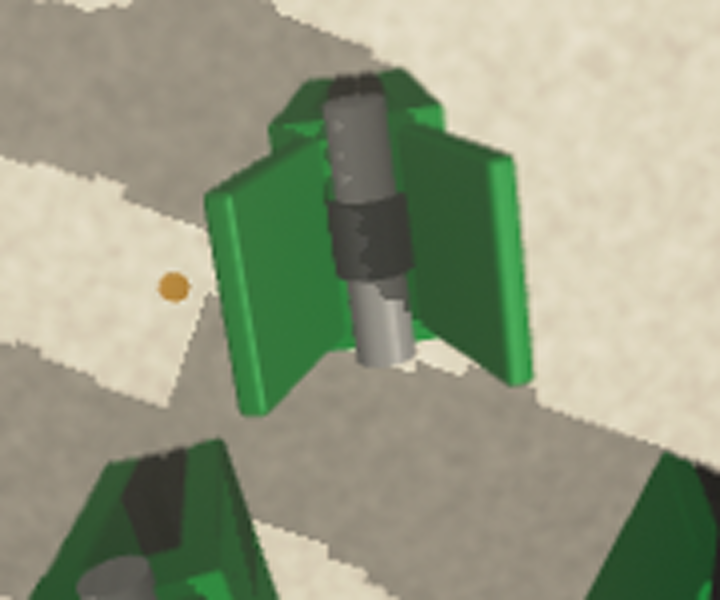

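The close crop shows the clamp's handle top outer corners at (206,198), (242,412), (513,157) and (532,382).

```bash
cat >> h.py <<'E'
def fz(w,u,v,z):
    K=w["camera_matrix"];P=w["pose"];a,b=(u-K[0,2])/K[0,0],(v-K[1,2])/K[1,1];r=np.hypot(a,b)
    d=P[:3,:3]@np.array([a/r*np.sin(r),b/r*np.sin(r),np.cos(r)]);o=P[:3,3];return o+d*(z-o[2])/d[2]
E
python3 - <<'E'
from h import *
import pickle
w,o=pickle.load(open("d2.pkl","rb"))
p=[fz(w,194+u/4-.4,142+v/4-.4,.097) for u,v in[(206,198),(242,412),(513,157),(532,382)]]
c=np.mean(p,0);e=p[0]+p[1]-p[2]-p[3];h=p[0]-p[1]+p[2]-p[3]
print(c,np.linalg.norm(e)/2,np.linalg.norm(h)/2,np.degrees(np.arctan2(e[1],e[0])),np.degrees(np.arctan2(h[1],h[0])))
R_=rot(o);print("tool x yaw",np.degrees(np.arctan2(*R_.as_matrix()[[1,0],0])))
print("shift",R_.inv().apply(np.array([c[0],c[1],.066])-o["eef_pos"]))
E
```

```text
[0.42352572 0.31088037 0.097     ] 0.054181076309315665 0.04205221610042813 117.44616648069089 27.463044010010705
tool x yaw 20.35688549855341
shift [0.00433071 0.00467872 0.1096921 ]
```

>>> arm_command:
  commands: [0.004,0.005,0.02,0,0,-3.5,1,0.004,0.005,0.045,0,0,-7,1,0.004,0.005,0.06,0,0,-7,1,0.004,0.005,0.06,0,0,-7,1,0.004,0.005,0.06,0,0,-7,1]

```text
t: 5.95
eef_pos: [0.4285, 0.3059, 0.1184]
tool_rot: [0.0, 0.973, 0.232, 0.0]
contact_force: [-0.0, 0.1, 0.6]
gripper_width: 1.0
grasp_force: 0.0
```

```bash
python3 - <<'E'
from h import *
o=get_obs();R_=rot(o);print(o["eef_pos"],"yaw",np.degrees(np.arctan2(*R_.as_matrix()[[1,0],0])))
print("shift",R_.inv().apply(np.array([.4235,.3109,.066])-o["eef_pos"]))
E
```

```text
[0.42847812 0.30589832 0.11836459] yaw 26.850508290441965
shift [-0.0022112  -0.00674171  0.05235942]
```

>>> arm_command:
  commands: [-0.002,-0.0065,0.02,0,0,-0.6,1,-0.002,-0.0065,0.04,0,0,-0.6,1,-0.002,-0.0065,0.054,0,0,-0.6,1,-0.002,-0.0065,0.055,0,0,-0.6,1,-0.002,-0.0065,0.055,0,0,-0.6,0.6,-0.002,-0.0065,0.055,0,0,-0.6,0.3,-0.002,-0.0065,0.055,0,0,-0.6,0,-0.002,-0.0065,0.055,0,0,-0.6,0]
  force: 45

```text
t: 6.75
eef_pos: [0.4257, 0.3121, 0.0666]
tool_rot: [0.001, 0.971, 0.238, 0.003]
contact_force: [1.6, -11.9, 33.8]
gripper_width: 0.386
grasp_force: 41.6
```

>>> arm_command:
  commands: [0,0,0,0,0,0,0,0,0,0,0,0,0,0,0,0,-0.02,0,0,0,0,0,0,-0.06,0,0,0,0,0,0,-0.1,0,0,0,0,0,0,-0.14,0,0,0,0]
  force: 45

```text
t: 7.35
eef_pos: [0.4222, 0.3117, 0.2049]
tool_rot: [-0.0, 0.971, 0.238, 0.0]
contact_force: [0.6, -0.2, -1.1]
gripper_width: 0.294
grasp_force: 45.3
```

```bash
python3 - <<'E'
from h import *
o=get_obs();print(o["eef_pos"],o["gripper_width"],o["grasp_force"],o["contact_force"],rot(o).as_matrix().round(3).tolist())
a=read_camera("side")["img"][170:320,160:340];w=read_camera("wrist")["img"]
cv2.imwrite("pics/g1.png",np.hstack([cv2.resize(a,(420,350)),w[100:380:,150:414][:,:]if 0 else cv2.resize(w[120:420,130:430],(350,350))])[...,::-1])
E
```

```text
[0.42219701 0.31166132 0.20491501] 0.29380744941618214 45.32714366912842 [ 0.57765683 -0.18857139 -1.06780734] [[0.886, 0.463, 0.0], [0.463, -0.886, 0.0], [0.0, -0.0, -1.0]]
```

View pics/g1.png

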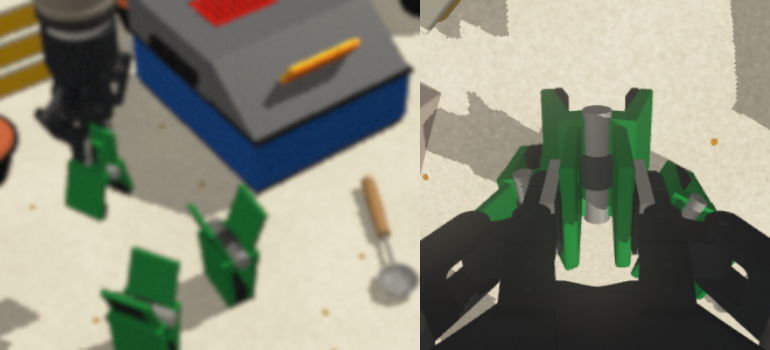

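The clamp is held and squeezed to the stop (0.294 × 85 = 25 mm). The crops show its handles parallel between the pads. I'll compute the move to a tilted standoff over the rib.

```bash
cat >> h.py <<'E'
O=np.array([.618,-.020,0]);PSI=np.radians(5.8)
C=R.from_euler("z",PSI);s35,c35=np.sin(np.radians(35)),np.cos(np.radians(35))
RIB=C*R.from_matrix(np.array([[c35,0,-s35],[0,1,0],[s35,0,c35]]))
RO=O+C.apply([-.1,0,.125])
TGT=RIB*R.from_matrix(np.array([[0,1,0],[1,0,0],[0,0,-1.]]))   # tool x=rib y, y=rib x, z=-rib z
def plan(x,y,z,b=None,n=1):   # TCP at rib coords
    o=get_obs() if b is None else b;r=rot(o);d=RO+RIB.apply([x,y,z])-o["eef_pos"]
    print("at rib",RIB.inv().apply(o["eef_pos"]-RO).round(4),"world",o["eef_pos"].round(4))
    print("shift",r.inv().apply(d).round(4),"turn",np.degrees((r.inv()*TGT).as_rotvec()).round(2),"tgt",(RO+RIB.apply([x,y,z])).round(3))
E
python3 -c "
from h import *
plan(0,0,.175)"
```

```text
at rib [0.0006 0.3522 0.1022] world [0.4251 0.3145 0.2091]
shift [-0.1692  0.3114 -0.0617] turn [-30.43  20.2  -66.16] tgt [ 0.419 -0.04   0.268]
```

>>> arm_command:
  commands: [-0.017,0.031,-0.025,-3.0,2.0,-6.6,0,-0.034,0.062,-0.05,-6.1,4.0,-13.2,0,-0.051,0.093,-0.065,-9.1,6.1,-19.8,0,-0.068,0.124,-0.07,-12.2,8.1,-26.5,0,-0.085,0.156,-0.07,-15.2,10.1,-33.1,0,-0.102,0.187,-0.07,-18.3,12.1,-39.7,0,-0.119,0.218,-0.07,-21.3,14.1,-46.3,0,-0.136,0.249,-0.07,-24.3,16.2,-52.9,0]

```text
t: 8.25
eef_pos: [0.4163, 0.0292, 0.2725]
tool_rot: [0.164, 0.736, 0.632, 0.178]
contact_force: [1.0, 0.1, -0.7]
gripper_width: 0.291
grasp_force: 45.4
```

```bash
python3 -c "
from h import *
plan(0,0,.175);o=get_obs();print(o['q'].round(2),o['gripper_width'])"
```

```text
at rib [0.0062 0.0693 0.1757] world [0.4163 0.0292 0.2725]
shift [-0.0686  0.0103  0.0059] turn [ -6.74   4.46 -13.31] tgt [ 0.419 -0.04   0.268]
[-0.15 -0.25 -0.17  2.38  0.24  0.56 -0.65] 0.29143111812657696
```

```bash
python3 -c "
from h import *
plan(0,0,.135)"
```

```text
at rib [0.0062 0.0693 0.1757] world [0.4163 0.0292 0.2725]
shift [-0.065   0.0146  0.0455] turn [ -6.74   4.46 -13.31] tgt [ 0.441 -0.038  0.236]
```

>>> arm_command:
  commands: [-0.02,0.005,0.015,-3,2,-6,0,-0.04,0.01,0.03,-6,4,-12,0,-0.065,0.0146,0.0455,-6.7,4.5,-13.3,0,-0.065,0.0146,0.0455,-6.7,4.5,-13.3,0,-0.065,0.0146,0.0455,-6.7,4.5,-13.3,0]

```text
t: 8.75
eef_pos: [0.4265, -0.0066, 0.2426]
tool_rot: [0.174, 0.657, 0.703, 0.21]
contact_force: [0.2, 0.8, -1.5]
gripper_width: 0.288
grasp_force: 46.7
```

```bash
python3 - <<'E'
from h import *
import pickle
plan(0,0,.075);o=get_obs();print(o['q'].round(2),o['gripper_width'])
s=read_camera("side");w=read_camera("wrist");t=read_camera("top");pickle.dump((s,w,t,o),open("d3.pkl","wb"))
u,v=proj(s,RO).astype(int);x0,y0=u-60,v-60;print(x0,y0)
cv2.imwrite("pics/p1.png",np.hstack([cv2.resize(s["img"][y0:y0+110,x0:x0+110],(440,440),interpolation=cv2.INTER_CUBIC),cv2.resize(w["img"][:,:],(360,440))if 0 else cv2.resize(w["img"][150:370,190:370],(360,440),interpolation=cv2.INTER_CUBIC)])[...,::-1])
E
```

```text
at rib [-0.0056  0.0327  0.1475] world [ 0.4265 -0.0066  0.2426]
shift [-0.0332  0.0111  0.0716] turn [-3.37 -0.68 -2.14] tgt [ 0.476 -0.034  0.186]
[ 0.51 -0.2  -0.54  2.44 -0.42  0.35  0.37] 0.28812241569755165
233 137
```

View pics/p1.png

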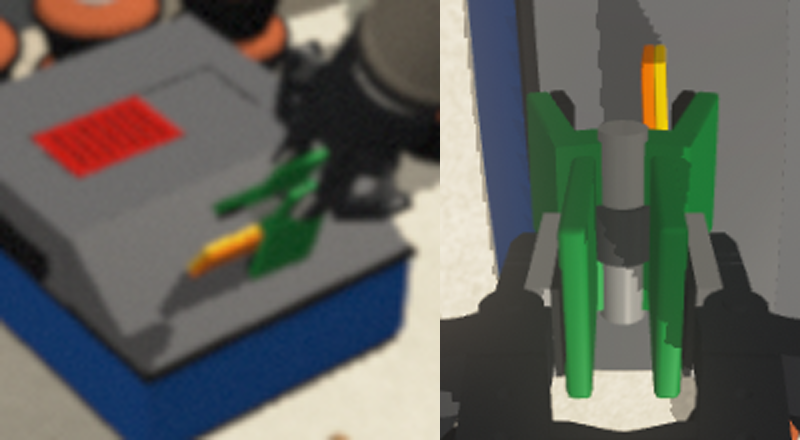

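The side crop shows the clamp above the right half of the rib. In the wrist crop the rib (655,90) lies between the open jaws, a few mm right of the jaw centre (622). Next I move lower along the rib, where the arm has more room.

>>> arm_command:
  commands: [-0.012,0.006,0.012,-2,-0.4,-1,0,-0.024,0.009,0.02,-3.4,-0.7,-2.1,0,-0.0332,0.009,0.0266,-3.4,-0.7,-2.1,0,-0.0332,0.009,0.0266,-3.4,-0.7,-2.1,0,-0.0332,0.009,0.0266,-3.4,-0.7,-2.1,0]

```text
t: 9.4
eef_pos: [0.4507, -0.0369, 0.2238]
tool_rot: [0.201, 0.641, 0.707, 0.223]
contact_force: [0.2, 0.6, -1.6]
gripper_width: 0.288
grasp_force: 46.7
```

```bash
python3 - <<'E'
from h import *
plan(0,0,.12);o=get_obs();print(o['q'].round(2),o['gripper_width'],o['joint_vel'].round(2))
E
```

```text
at rib [8.0e-04 1.0e-04 1.2e-01] world [ 0.4507 -0.0369  0.2238]
shift [-0.0001 -0.0008 -0.    ] turn [-0.04 -0.02 -0.19] tgt [ 0.45  -0.037  0.223]
[ 1.04 -0.12 -0.94  2.44 -0.86  0.25  0.95] 0.28787848844480507 [-0.05 -0.02  0.03 -0.    0.02  0.02 -0.03]
```

```bash
python3 - <<'E'
from h import *
import pickle
s,w,t,o=pickle.load(open("d3.pkl","rb"));r=rot(o);K=w["camera_matrix"];P=w["pose"]
def dirv(u,v):
    a,b=(u-K[0,2])/K[0,0],(v-K[1,2])/K[1,1];q=np.hypot(a,b);return r.inv().apply(P[:3,:3]@np.array([a/q*np.sin(q),b/q*np.sin(q),np.cos(q)]))
c=r.inv().apply(P[:3,3]-o["eef_pos"]);print("cam in tool",c)
f=lambda u,v:(190+(u-440)/2,150+v/2)
for h in(-.05,-.045,-.04,-.035,-.03,-.025,-.02):
    X=[c+dirv(*f(*p))*(h-c[2])/dirv(*f(*p))[2] for p in((568,158),(682,158),(567,396),(681,396))]
    print(h,"len",(X[0]-X[2])[0].round(4),(X[1]-X[3])[0].round(4),"wid",(X[1]-X[0])[1].round(4),(X[3]-X[2])[1].round(4),"ctr",np.mean(X,0).round(4))
E
```

```text
cam in tool [ 0.07380735 -0.00051437 -0.14186149]
-0.05 len 0.0478 0.0478 wid 0.0173 0.0212 ctr [ 0.0141 -0.0004 -0.05  ]
-0.045 len 0.0504 0.0504 wid 0.0183 0.0223 ctr [ 0.0109 -0.0004 -0.045 ]
-0.04 len 0.053 0.053 wid 0.0192 0.0235 ctr [ 0.0076 -0.0004 -0.04  ]
-0.035 len 0.0556 0.0556 wid 0.0201 0.0246 ctr [ 0.0044 -0.0004 -0.035 ]
-0.03 len 0.0582 0.0582 wid 0.0211 0.0258 ctr [ 0.0011 -0.0004 -0.03  ]
-0.025 len 0.0608 0.0608 wid 0.022 0.0269 ctr [-0.0021 -0.0004 -0.025 ]
-0.02 len 0.0634 0.0634 wid 0.023 0.0281 ctr [-0.0054 -0.0004 -0.02  ]
```

>>> arm_command:
  commands: [0,-0.0005,0.01,0,0,0,0,0,-0.0005,0.02,0,0,0,0,0,-0.0005,0.03,0,0,0,0,0,-0.0005,0.04,0,0,0,0,0,-0.0005,0.049,0,0,0,0,0,-0.0005,0.049,0,0,0,0]

```text
t: 10.0
eef_pos: [0.4643, -0.0351, 0.2067]
tool_rot: [0.197, 0.64, 0.709, 0.223]
contact_force: [-0.1, -0.0, -1.9]
gripper_width: 0.293
grasp_force: 46.7
```

```bash
python3 - <<'E'
from h import *
plan(0,0,.071);o=get_obs();print(o['gripper_width'],o['contact_force'])
s=read_camera("side");w=read_camera("wrist");u,v=proj(s,RO).astype(int);x0,y0=u-60,v-60
cv2.imwrite("pics/p2.png",np.hstack([cv2.resize(s["img"][y0:y0+110,x0:x0+110],(440,440),interpolation=cv2.INTER_CUBIC),cv2.resize(w["img"][150:370,190:370],(360,440),interpolation=cv2.INTER_CUBIC)])[...,::-1])
E
```

```text
at rib [0.0022 0.0005 0.0981] world [ 0.4643 -0.0351  0.2067]
shift [-0.0007 -0.0021  0.0271] turn [-0.37 -0.37 -0.07] tgt [ 0.478 -0.034  0.183]
0.29343773785117605 [-0.12406374 -0.00955896 -1.94410378]
```

View pics/p2.png

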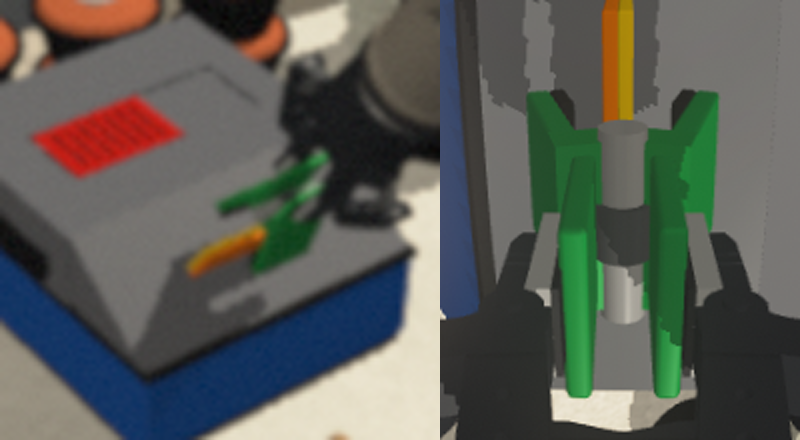

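The rib (618,70) is now centred between the jaws in the wrist crop, and in the side crop the clamp stands over the rib. I'll keep going down.

>>> arm_command:
  commands: [-0.0007,-0.002,0.008,-0.3,-0.3,0,0,-0.0007,-0.002,0.016,-0.3,-0.3,0,0,-0.0007,-0.002,0.022,-0.3,-0.3,0,0,-0.0007,-0.002,0.027,-0.3,-0.3,0,0,-0.0007,-0.002,0.027,-0.3,-0.3,0,0,-0.0007,-0.002,0.027,-0.3,-0.3,0,0,-0.0007,-0.002,0.027,-0.3,-0.3,0,0]

```text
t: 10.8
eef_pos: [0.4637, -0.037, 0.206]
tool_rot: [0.197, 0.64, 0.708, 0.223]
contact_force: [-0.4, -0.5, -1.2]
gripper_width: 0.29
grasp_force: 46.7
```

```bash
python3 - <<'E'
from h import *
plan(0,0,.071);o=get_obs();print(o['gripper_width'],o['contact_force'],o['q'].round(2))
E
```

```text
at rib [ 0.0012 -0.0013  0.098 ] world [ 0.4637 -0.037   0.206 ]
shift [ 0.0011 -0.001   0.027 ] turn [-0.41 -0.36 -0.15] tgt [ 0.478 -0.034  0.183]
0.28987891440608216 [-0.43567697 -0.50908338 -1.22176234] [ 1.49 -0.   -1.41  2.42 -0.71  0.17  0.84]
```

The arm drifted sideways onto its joint 3 and 6 limits. I'll fit a simple kinematic model to the recorded poses to find a posture that reaches the target.

```bash
cat > kin.py <<'E'
from h import *
import pickle,itertools
from scipy.optimize import least_squares
def fk(q,p,s):
    h,L1,e1,L2,e2,L3,yb,yt,e3=p[:9]
    T=R.from_euler("z",yb);x=np.zeros(3)
    A=["z","y","z","y","z","y","z"];off=[(0,0,h),(0,0,L1/2),(e1,0,L1/2),(e2,0,L2/2),(0,0,L2/2),(e3,0,0),(0,0,L3)]
    x=np.array([0,0,h*1.0])
    segs=[(0,0,0),(0,0,0),(e1,0,L1),(e2,0,0),(0,0,L2),(e3,0,0),(0,0,L3)]
    for i in range(7):
        T=T*R.from_euler(A[i],s[i]*q[i]);x=x+T.apply(segs[i])
    return x,T*R.from_euler("z",yt)
if __name__=="__main__":
    obs=[pickle.load(open("d2.pkl","rb"))[1],pickle.load(open("d3.pkl","rb"))[3],get_obs()]
    D=[(o["q"],o["eef_pos"],rot(o)) for o in obs]
    D.append(([1.11388723,.47775009,.02234172,1.55637253,-.01150338,1.10929847,-.08309968],[.23050347,-.63384107,.2303926],R.from_quat([.984827993,.17353127,-.000207,-.000825])))
    best=None
    for sg in itertools.product([1,-1],repeat=4):
        s=[sg[0],1,sg[1],1,sg[2],1,sg[3]]
        f=lambda p:np.concatenate([np.r_[(fk(q,p,s)[0]-x)*5,(fk(q,p,s)[1].inv()*r).as_rotvec()] for q,x,r in D])
        for yt in(0,1.57,3.14,-1.57):
            g=least_squares(f,[.35,.42,0,.42,0,.3,0,yt,0])
            if best is None or g.cost<best[0]:best=(g.cost,s,g.x)
    print(best);pickle.dump(best,open("kin.pkl","wb"))
E
python3 kin.py
```

```text
(np.float64(0.009457205526632885), [-1, 1, -1, 1, -1, 1, -1], array([ 0.32080713,  0.53920155,  0.01817845,  0.49890441,  0.05014387,
        0.29561982, -0.10325561,  1.47593099,  0.01249118]))
```

```bash
python3 - <<'E'
import kin;from kin import *
obs=[pickle.load(open("d2.pkl","rb"))[1],pickle.load(open("d3.pkl","rb"))[3],get_obs()]
D=[(o["q"],o["eef_pos"],rot(o)) for o in obs]
D.append(([1.11388723,.47775009,.02234172,1.55637253,-.01150338,1.10929847,-.08309968],[.23050347,-.63384107,.2303926],R.from_quat([.984827993,.17353127,-.000207,-.000825])))
c,s,p0=pickle.load(open("kin.pkl","rb"))
def f(p):
    o=np.r_[0,p[9:14],0]
    return np.concatenate([np.r_[(fk(np.array(q)+o,p,s)[0]-x)*5,(fk(np.array(q)+o,p,s)[1].inv()*r).as_rotvec()] for q,x,r in D])
print(np.round(kin.least_squares(lambda p:f(np.r_[p,np.zeros(5)]),p0).fun.reshape(-1,6),3))
g=least_squares(lambda p:np.r_[f(p),p[9:14]*.02,p[[2,4,8]]*.02],np.r_[p0,np.zeros(5)]);print(g.cost,g.x.round(4));print(f(g.x).reshape(-1,6).round(4))
pickle.dump((s,g.x),open("kin2.pkl","wb"))
E
```

```text
[[-0.046  0.045  0.032 -0.    -0.    -0.008]
 [-0.015  0.055 -0.016  0.001  0.054  0.007]
 [ 0.018 -0.038 -0.003 -0.002  0.059  0.01 ]
 [-0.037 -0.016 -0.012 -0.    -0.    -0.008]]
0.005780673829158969 [ 0.3093  0.5178  0.0184  0.4967  0.0774  0.2676 -0.0367  1.4446  0.0062
  0.0031  0.0839 -0.0703 -0.0282  0.0811]
[[-0.031   0.0387  0.0067  0.0162  0.0207 -0.0153]
 [-0.0111  0.0569 -0.0044  0.0102  0.008   0.0024]
 [ 0.0094 -0.0349 -0.0039  0.0232  0.0132  0.008 ]
 [-0.0445 -0.0141  0.0016 -0.0117  0.0118  0.0048]]
```

The model fit is good enough to show the cause. At 35° tilt the tool lines up with the forearm, so joint 6 sits at its lower limit. A tilt of about 29° is inside the 11° tolerance and frees it, so I'll ease the tilt by 6° and continue down.

>>> arm_command:
  commands: [0,0.001,0,3,0,0,0,0,0.002,0.002,6,0,0,0,0,0.002,0.008,6,0,0,0,0,0.002,0.014,6,0,0,0,0,0.002,0.02,6,0,0,0,0,0.002,0.027,6,0,0,0,0,0.002,0.027,6,0,0,0]

```text
t: 11.5
eef_pos: [0.4805, -0.0346, 0.1843]
tool_rot: [0.162, 0.65, 0.719, 0.186]
contact_force: [-0.4, 0.1, -1.3]
gripper_width: 0.29
grasp_force: 46.7
```

```bash
python3 - <<'E'
from h import *
plan(0,0,.071);o=get_obs();print(o['gripper_width'],o['contact_force'],o['q'].round(2))
E
```

```text
at rib [ 0.0026 -0.0006  0.0705] world [ 0.4805 -0.0346  0.1843]
shift [ 0.0006 -0.0027 -0.0002] turn [-6.47 -0.45 -0.11] tgt [ 0.478 -0.034  0.183]
0.29039279532073814 [-0.44325873  0.12305551 -1.317549  ] [ 1.    0.12 -1.05  2.35  0.25  0.24 -0.15]
```

>>> arm_command:
  commands: [0,-0.001,0,-2.5,0,0,0,0,-0.001,0.001,-2.5,0,0,0,0,-0.001,0.001,-2.5,0,0,0]

```text
t: 11.8
eef_pos: [0.4797, -0.0354, 0.1835]
tool_rot: [0.177, 0.646, 0.715, 0.201]
contact_force: [-0.6, 1.5, -1.0]
gripper_width: 0.289
grasp_force: 46.9
```

```bash
python3 - <<'E'
from h import *
plan(0,0,.071);o=get_obs();print(o['gripper_width'],o['contact_force'],o['q'].round(2))
# numeric check in the side view: green blob on carrier vs predicted clamp points
s=read_camera("side");m=cv2.inRange(cv2.cvtColor(s["img"],cv2.COLOR_RGB2HSV),(60,140,25),(85,255,255))
for k in cv2.findContours(m,cv2.RETR_EXTERNAL,cv2.CHAIN_APPROX_NONE)[0]:
    if cv2.contourArea(k)>20:print(cv2.contourArea(k),cv2.boundingRect(k))
for n,p in(("rib+end",(0,.055,.038)),("rib-end",(0,-.055,.038)),("front jaw tip +",(-.02,.025,.013)),("front jaw tip -",(-.02,-.025,.013)),("front hinge +",(-.01,.025,.064)),("top+",(.01,.022,.105)),("top-",(-.01,-.022,.105))):
    print(n,proj(s,RO+RIB.apply(p)).round(1))
E
```

```text
at rib [ 0.0015 -0.0014  0.0703] world [ 0.4797 -0.0354  0.1835]
shift [ 0.0014 -0.0015 -0.0006] turn [-3.93 -0.33 -0.16] tgt [ 0.478 -0.034  0.183]
0.2885722726479602 [-0.58909229  1.45648836 -1.04347585] [ 1.05  0.12 -1.09  2.38  0.31  0.17 -0.2 ]
820.5 (205, 277, 31, 51)
487.0 (243, 250, 30, 50)
108.5 (294, 189, 15, 20)
51.0 (286, 180, 24, 14)
1612.0 (370, 115, 73, 71)
rib+end [283.6 199.8]
rib-end [312.7 186.6]
front jaw tip + [291.9 205. ]
front jaw tip - [304.9 198.9]
front hinge + [296.8 195.8]
top+ [299.8 184. ]
top- [315.2 184.7]
```

>>> arm_command:
  commands: [0,0,0,0,0,0,0.4,0,0,0,0,0,0,0.5,0,0,0,0,0,0,0.7,0,0,0,0,0,0,1,0,0,0,0,0,0,1,0,0,0,0,0,0,1,0,0,0,0,0,0,1]

```text
t: 12.55
eef_pos: [0.4803, -0.0351, 0.1836]
tool_rot: [0.177, 0.646, 0.715, 0.201]
contact_force: [-0.2, -0.2, -1.0]
gripper_width: 0.999
grasp_force: 0.0
```

```bash
cat > chk.py <<'E'
from h import *
plan(0,0,.071);o=get_obs();print(o['gripper_width'],o['grasp_force'],o['contact_force'],o['q'].round(2))
for n in("side","top"):
    s=read_camera(n);m=cv2.inRange(cv2.cvtColor(s["img"],cv2.COLOR_RGB2HSV),(60,140,25),(85,255,255))
    for k in cv2.findContours(m,cv2.RETR_EXTERNAL,cv2.CHAIN_APPROX_NONE)[0]:
        if cv2.contourArea(k)>15:print(n,cv2.contourArea(k),cv2.boundingRect(k),cv2.boxPoints(cv2.minAreaRect(k)).round(1).tolist())
    for nm,a in(("front jaw -.09",-.09),("rear",.09)):
        sg=np.sign(a)
        # closed-on-rib clamp, mid at rib z .058: front/rear handle top corners, tips
        for lab,p in(("top",(sg*.0225,.022,.101)),("top",(sg*.0225,-.022,.101)),("tip",(sg*.012,.025,.008)),("tip",(sg*.012,-.025,.008))):
            print(n,nm,lab,proj(s,RO+RIB.apply(p)).round(1))
E
python3 chk.py
```

```text
at rib [ 0.0021 -0.0011  0.0701] world [ 0.4803 -0.0351  0.1836]
shift [ 0.0011 -0.0021 -0.0007] turn [-3.89 -0.36 -0.13] tgt [ 0.478 -0.034  0.183]
0.9994087348448438 0.0 [-0.19519118 -0.21612524 -0.98653514] [ 1.04  0.12 -1.08  2.38  0.31  0.17 -0.2 ]
side 814.5 (205, 277, 31, 51) [[205.0, 327.0], [205.0, 277.0], [235.0, 277.0], [235.0, 327.0]]
side 481.0 (246, 250, 27, 50) [[241.3000030517578, 296.3999938964844], [248.89999389648438, 247.60000610351562], [273.79998779296875, 251.5], [266.20001220703125, 300.29998779296875]]
side 61.0 (292, 191, 21, 13) [[290.20001220703125, 199.39999389648438], [311.0, 189.0], [313.20001220703125, 193.39999389648438], [292.3999938964844, 203.8000030517578]]
side 60.0 (290, 177, 19, 17) [[287.1000061035156, 187.89999389648438], [307.6000061035156, 176.1999969482422], [310.70001220703125, 181.6999969482422], [290.20001220703125, 193.39999389648438]]
side 1611.5 (370, 115, 73, 71) [[363.6000061035156, 152.1999969482422], [393.29998779296875, 103.4000015258789], [452.79998779296875, 139.60000610351562], [423.1000061035156, 188.39999389648438]]
side fr
[... 600 characters left out ...]
, 8, 24) [[213.0, 257.0], [220.0, 257.0], [220.0, 280.0], [213.0, 280.0]]
top 217.0 (195, 257, 13, 23) [[195.0, 257.0], [207.0, 257.0], [207.0, 279.0], [195.0, 279.0]]
top 110.0 (281, 203, 20, 33) [[280.3999938964844, 204.60000610351562], [298.70001220703125, 202.3000030517578], [302.5, 232.89999389648438], [284.29998779296875, 235.1999969482422]]
top 8341.0 (448, 124, 90, 99) [[448.0, 124.0], [537.0, 124.0], [537.0, 222.0], [448.0, 222.0]]
top front jaw -.09 top [284.8 234.9]
top front jaw -.09 top [301.7 233.3]
top front jaw -.09 tip [280.8 212.8]
top front jaw -.09 tip [298.8 211.1]
top rear top [283.7 220.3]
top rear top [300.9 218.7]
top rear tip [280.2 205.4]
top rear tip [298.4 203.6]
```

The clamp's handle edges in both views match those of a clamp seated on the rib to within about 2 px, in the top view at (284–302, 234). Now I back off.

>>> arm_command:
  commands: [0,0,-0.008,1,0,0,1,0,0,-0.016,2,0,0,1,0,0.003,-0.026,4,0,0,1,0,0.006,-0.036,5,0,0,1,0,0.01,-0.048,6,0,0,1,0,0.02,-0.065,8,0,0,1,0,0.035,-0.085,10,0,0,1,0,0.05,-0.105,12,0,0,1]

```text
t: 13.45
eef_pos: [0.4686, -0.0371, 0.3002]
tool_rot: [0.109, 0.661, 0.732, 0.124]
contact_force: [0.5, 0.2, -0.3]
gripper_width: 1.001
grasp_force: 0.0
```

```bash
python3 chk.py | grep -v "jaw\|rear"
```

```text
at rib [ 0.0592 -0.0019  0.1724] world [ 0.4686 -0.0371  0.3002]
shift [ 0.0013 -0.0289  0.1138] turn [-16.01  -0.29  -0.08] tgt [ 0.478 -0.034  0.183]
1.001397764624761 0.0 [ 0.45210913  0.16141244 -0.26246214] [ 1.44 -0.15 -1.29  2.1  -0.32  0.78  0.42]
side 821.0 (204, 277, 32, 51) [[204.0, 277.0], [235.0, 277.0], [235.0, 327.0], [204.0, 327.0]]
side 473.0 (242, 250, 31, 50) [[241.10000610351562, 255.6999969482422], [268.79998779296875, 248.5], [280.3999938964844, 293.3999938964844], [252.8000030517578, 300.6000061035156]]
side 63.0 (292, 191, 21, 13) [[290.20001220703125, 199.39999389648438], [311.0, 189.0], [313.20001220703125, 193.39999389648438], [292.3999938964844, 203.8000030517578]]
side 63.0 (290, 177, 19, 17) [[287.1000061035156, 187.89999389648438], [307.6000061035156, 176.1999969482422], [310.70001220703125, 181.6999969482422], [290.20001220703125, 193.39999389648438]]
side 1424.5 (370, 115, 50, 61) [[367.29998779296875, 171.3000030517578], [374.0, 110.80000305175781], [419.79998779296875, 115.9000015258789], [413.1000061035156, 176.3000030517578]]
top 271.0 (145, 276, 
[... 173 characters left out ...]
3, 269, 19, 22) [[161.8000030517578, 271.8999938964844], [168.89999389648438, 267.0], [181.8000030517578, 285.3999938964844], [174.8000030517578, 290.3999938964844]]
top 132.0 (213, 257, 8, 23) [[213.0, 257.0], [220.0, 257.0], [220.0, 279.0], [213.0, 279.0]]
top 221.0 (194, 257, 14, 23) [[193.6999969482422, 279.0], [194.8000030517578, 256.3999938964844], [207.10000610351562, 257.0], [206.0, 279.6000061035156]]
top 119.0 (281, 204, 9, 27) [[280.3999938964844, 204.60000610351562], [288.20001220703125, 203.60000610351562], [291.3999938964844, 229.1999969482422], [283.6000061035156, 230.1999969482422]]
top 8342.0 (448, 124, 90, 99) [[448.0, 124.0], [537.0, 124.0], [537.0, 222.0], [448.0, 222.0]]
```

>>> arm_command:
  commands: [0,0,-0.01,0,0,0,1,0,0,-0.01,0,0,0,1,0,0,-0.01,0,0,0,1]

```text
t: 13.85
eef_pos: [0.4653, -0.0374, 0.308]
tool_rot: [0.109, 0.661, 0.732, 0.125]
contact_force: [-0.5, -0.3, -0.4]
gripper_width: 0.997
grasp_force: 0.0
```

```bash
python3 -c "
from station import hand_in
print(hand_in())"
```

```text
the job is handed in; nothing more can be done
None
```

I slid the vent plate shut (about 68 of 70 mm by camera), clipped the smallest green clamp on the middle of the rib, where it stayed put after release, and handed the job in at about 14 s; the hand-in returned no verdict.

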